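# Empty the carrying tray of rolls into the basket

### The job

Draw the white carrying tray up out of its wooden stand by its handle bar, keeping it level with the three bread rolls on it until it is over the slatted basket. There tip it steeply so that all three rolls slide off its open end into the basket, and finish still holding the empty tray up in the air, steeply tipped (about 40 degrees), still, and with all of it above the basket's rim and touching nothing else. Leave the jam jar, the card holder and the bowl where they stand.

Things in the scene. Friction and masses are not known exactly. Their poses are not given: they have to be found in the camera images.
- stand: Fixed dark wooden stand, an open-topped box 184 (its x) x 176 (its y) x 42 mm high, walls and floor 9 mm, in which the tray sits with 6 to 9 mm play on each side. Origin: centre of its underside on the table; z up. It stands left or right of the middle, the basket on the other side.
- tray_grip (a point): Centre of the tray's wooden handle bar, axes as the tray's. The bar is 18 mm wide (x), 22 mm high (z), runs along y over the middle of the tray between posts at the side walls (120 mm clear), its centre 96 mm above the tray's underside, 105 mm above the table at the start. The tray's mass centre lies 50 to 60 mm below it.
- tray_lip (a point): Middle of the tray's open edge (the -x end of its floor, half-way through its thickness): 75 mm from the bar's centre along the tray's -x and 93 mm below it. Same axes as the tray.
- tray: Loose white tray, about 0.26 kg, 150 (x) x 140 (y) mm, level in the stand. Origin: centre of its underside. z up; y along its handle bar; -x towards its open end, which has no lip and roughly faces the robot at the start. Floor 6 mm thick; walls on the +x end and both sides, 6 mm thick, tops 38 mm above the underside.
- basket: Fixed wooden slatted basket, 220 x 220 mm and 78 mm high, walls 7 mm thick, floor 7 mm, open top. Origin: centre of its underside on the table; z up.
- roll0_mid (a point): Centre of a loose round brown bread roll (30 g): flat base, domed top, 45 mm across, 33 mm high, lying on the tray's floor; z up through its dome. The tray is slick: rolls start to slide at 14 to 20 degrees of tilt.
- roll1_mid (a point): Centre of a loose round brown bread roll (30 g): flat base, domed top, 45 mm across, 33 mm high, lying on the tray's floor; z up through its dome. The tray is slick: rolls start to slide at 14 to 20 degrees of tilt.
- roll2_mid (a point): Centre of a loose round brown bread roll (30 g): flat base, domed top, 45 mm across, 33 mm high, lying on the tray's floor; z up through its dome. The tray is slick: rolls start to slide at 14 to 20 degrees of tilt.
- jam: Loose amber jam jar, 60 mm across, 85 mm high; origin at the centre of its base. Bystander, beyond the middle of the work.
- card: Loose price card holder: dark wooden block 30 x 60 x 22 mm with an upright blank card to 80 mm height; origin at the centre of its base. Bystander, at one side.
- bowl: Loose white bowl, 100 mm across, 45 mm high; origin at the centre of its base. Bystander, at one side.
Things that resemble listed ones, but are neither listed nor needed, are in the scene too. What is shaped like the part that bears roll2_mid but green or red is not meant.

How it is judged:
On the way, in this order (a step that is already met when the one before it is completed fails the run):
1. the tray is up out of its stand, level, with all three rolls on it (height (world z) of tray_lip above 0.075 m and angle between tray_grip's own z axis and vertical below 0.3 rad and x of roll0_mid in the frame of tray_grip between -0.08 and 0.08 m and y of roll0_mid in the frame of tray_grip between -0.07 and 0.07 m and z of roll0_mid in the frame of tray_grip between -0.095 and -0.045 m and x of roll1_mid in the frame of tray_grip between -0.08 and 0.08 m and y of roll1_mid in the frame of tray_grip between -0.07 and 0.07 m and z of roll1_mid in the frame of tray_grip between -0.095 and -0.045 m and x of roll2_mid in the frame of tray_grip between -0.08 and 0.08 m and y of roll2_mid in the frame of tray_grip between -0.07 and 0.07 m and z of roll2_mid in the frame of tray_grip between -0.095 and -0.045 m), for 0.2 s.
2. still level with its rolls, the tray is over the basket (horizontal distance between tray_grip and basket below 0.14 m and angle between tray_grip's own z axis and vertical below 0.3 rad and x of roll0_mid in the frame of tray_grip between -0.08 and 0.08 m and y of roll0_mid in the frame of tray_grip between -0.07 and 0.07 m and z of roll0_mid in the frame of tray_grip between -0.095 and -0.045 m and x of roll1_mid in the frame of tray_grip between -0.08 and 0.08 m and y of roll1_mid in the frame of tray_grip between -0.07 and 0.07 m and z of roll1_mid in the frame of tray_grip between -0.095 and -0.045 m and x of roll2_mid in the frame of tray_grip between -0.08 and 0.08 m and y of roll2_mid in the frame of tray_grip between -0.07 and 0.07 m and z of roll2_mid in the frame of tray_grip between -0.095 and -0.045 m), for 0.1 s.
3. all three rolls lie in the basket (x of roll0_mid in the frame of basket between -0.104 and 0.104 m and y of roll0_mid in the frame of basket between -0.104 and 0.104 m and z of each of roll0_mid, roll1_mid, roll2_mid in the frame of basket below 0.075 m and x of roll1_mid in the frame of basket between -0.104 and 0.104 m and y of roll1_mid in the frame of basket between -0.104 and 0.104 m and x of roll2_mid in the frame of basket between -0.104 and 0.104 m and y of roll2_mid in the frame of basket between -0.104 and 0.104 m), for 0.2 s.
At the end, for the whole second after the job is handed in: All three rolls lie inside the basket (centres within its walls and below its rim). The tray is held by the fingers, still, tipped more than 29 degrees from level, its open edge higher than 82 mm and its bar higher than 150 mm above the table, touching neither basket nor stand (all of step 3 and angle between tray_grip's own z axis and vertical above 0.5 rad and height (world z) of tray_lip above 0.082 m and height (world z) of tray_grip above 0.15 m and linear speed of tray below 0.05 m/s and contact force between tray and the fingers above 1 N and contact force between tray and basket below 0.2 N and contact force between tray and stand below 0.2 N); the arm keeps its last pose, push and grip.
It fails at once if the jam jar is moved more than 30 mm or tipped over (distance of jam from where it was at the start of the episode above 0.03 m or angle between jam's own z axis and vertical above 0.5 rad).
It fails at once if the card holder is moved more than 30 mm or tipped over (distance of card from where it was at the start of the episode above 0.03 m or angle between card's own z axis and vertical above 0.5 rad).
It fails at once if the bowl is moved more than 30 mm or tipped over (distance of bowl from where it was at the start of the episode above 0.03 m or angle between bowl's own z axis and vertical above 0.5 rad).
It also fails if it takes over 45 s, if anything falls off the work surface, if the arm or the gripper's body presses on something with over 40 N, if the wrist force passes 120 N, or if a joint passes its speed limit or range.

### The arm

A 7-joint arm with a two-finger parallel gripper is mounted at the origin on the work surface. World frame = base frame: x ahead of the robot, y to its left, z up, the work surface at z = 0. Lengths are in m, angles in rad, forces in N, time in s.
With the tool pointing down it reaches from about 0.4 to 0.9 m from the base axis. Payload 5.5 kg.
Tool frame: the origin (TCP) lies midway between the tips of the shut fingers; the grasp point (between the pads) lies 19 mm behind it (manip.grip_depth is the distance from the TCP to the grasp point, in m); z points along the fingers, x is the direction in which the jaws open and shut, and the axes are right-handed (so a half turn about z gives the same grasp; the last joint's range is limited). The gripper opens to 92 mm and grips with 3 to 60 N. Pads are 19 mm wide; open, the fingers measure 130 mm over their backs; the gripper's body (75 mm by 190 mm) begins 47 mm behind the grasp point.
Start: joints at [1.586, 0.501, -0.427, 1.55, 0.221, 1.138, -0.21], TCP at [0.159, -0.63, 0.227] pointing down, gripper open.
Joint ranges: [-2.88, 2.88], [-0.31, 2.03], [-1.54, 1.56], [0.2, 2.42], [-1.41, 4.55], [0.19, 2.02], [-2.57, 2.57]. Speed limits (rad/s): [2.57, 2.57, 3.14, 3.14, 3.14, 3.14, 3.14].

### API

Orientations are given as a unit quaternion [x, y, z, w].
In Python, from bench import manip, effector, viewer gives the robot as it stands. Calls block until the motion is done:
- manip.move_pose(position, orientation): joint-space move of the TCP to a pose.
- manip.servo_line(position, ori=None, vel=0.15): straight line of the TCP; ori=None keeps the orientation; vel is the mean speed in m/s.
- manip.movej(angles): joint-space move.
- effector.open_jaws() and effector.close(f_grip=None): open the fingers fully, or close them until they stop; f_grip is the grip in N (None keeps the last).
- manip.sleep(seconds).
- manip.solve_ik(position, orientation): joint angles nearest the present ones, or None.
- viewer.get_image(name): name is "scene" or "top" or "wrist"; returns the picture (420x560x3 uint8, red, green, blue); there is no depth.
- viewer.get_calibration(name): a dict with "vfov" (degrees; the focal length in pixels is half the picture's height over the tangent of half this angle, whatever the lens; pixels are square), "cx", "cy" (the principal point, pixels), "eye" and "attitude" of the camera in the world. Camera axes: x right, y down, z forward; pixel columns grow to the right and rows downward; lengths in m; the calibration is good to about 2 mm. The wrist camera is an equidistant fisheye: a pixel r from the principal point sees the ray r / f radians off the axis. A picture is of the moment at which its call begins: read the wrist's pose just before it. get_calibration takes no time and is no camera call; for the wrist camera it gives the pose at the moment of the call.
A pose or a line that the arm cannot do raises manip.PlanningError and nothing moves.
- manip.hand_in(): hands the job in, once; it reports no verdict.
Readings, each from a call of its own:
- manip.current_clock(): time.
- manip.current_q(): joint angles.
- manip.current_joint_velocities(): joint speeds.
- manip.current_tau(): joint torques, N m.
- manip.current_tool_pos(): TCP position.
- manip.current_tcp_rot(): TCP orientation.
- manip.current_force(): force on the tool from outside, world axes, zero at the start.
- manip.current_wrist_torque(): the same for the moment, N m.
- manip.current_finger_gap(): finger opening in m.
Only numpy, scipy, OpenCV 4.12 (cv2) and the standard library are available. Lean on these libraries where they do the work, as an engineer would, in place of code of your own. Each camera call takes 0.05 s, during which the arm holds its last target. There are 200 camera calls.

## Working session

There is one attempt and no reset: what is moved stays moved. The work goes in short steps, each a Python script; the robot and the scene stay as the last script left them, time stands still between calls to the robot, and variables do not carry over. Pictures are saved under pics/ and viewed, about 8 in all and at most 12, crops included, and the job is handed in when it is done.

```bash
ls; mkdir -p pics; python3 - <<'E'
from bench import manip, effector, viewer
import cv2
for n in ("top","scene"):
    im=viewer.get_image(n); cv2.imwrite(f"pics/{n}0.png",im[:,:,::-1]); print(n,viewer.get_calibration(n))
print(manip.current_tcp_rot(),manip.current_clock(),manip.grip_depth)
E
```

```text
pics
top {'vfov': 46.085176762341106, 'cx': 290.4807690779617, 'cy': 205.80684943200467, 'eye': array([ 0.37441969, -0.00531585,  1.31468295]), 'attitude': array([ 0.70908993, -0.69731628,  0.0729379 , -0.07497694])}
scene {'vfov': 47.51041403951177, 'cx': 290.17084648432774, 'cy': 207.24018920442177, 'eye': array([1.55538502, 0.22277681, 1.08982227]), 'attitude': array([ 0.56662696,  0.72922788, -0.30347694, -0.23465364])}
[ 7.89079196e-01 -6.14290862e-01 -6.64726682e-04 -5.63518187e-04] 0.1 0.0188
```

View pics/top0.png

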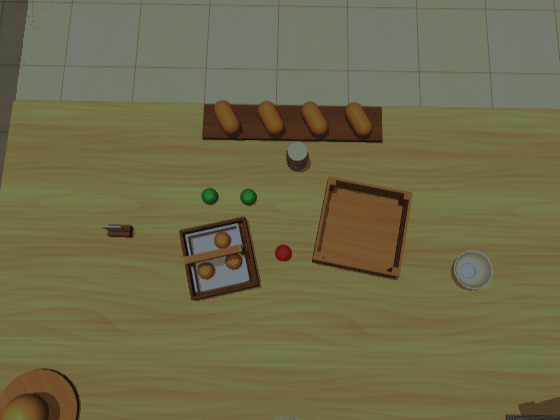

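View pics/scene0.png

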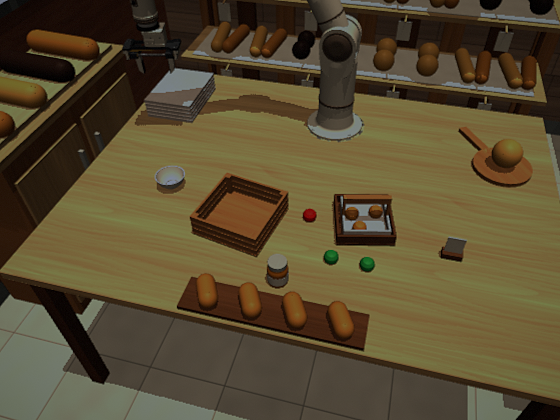

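Top view: tray in its stand around (220,258), with the bar from (184,262) to (242,250). The basket is around (363,228), the jam at (297,155), the card at (118,230) and the bowl at (473,270). I'll enlarge the tray and basket next.

```bash
cat > h.py <<'E'
import numpy as np
from scipy.spatial.transform import Rotation as R
from bench import manip, effector, viewer
def ray(cal,u,v,z,H=420):
    f=H/2/np.tan(np.radians(cal['vfov'])/2)
    d=R.from_quat(cal['attitude']).apply([(u-cal['cx'])/f,(v-cal['cy'])/f,1])
    e=np.array(cal['eye']); return e+d*(z-e[2])/d[2]
E
python3 - <<'E'
import cv2
from h import *
im=cv2.imread('pics/top0.png')
cv2.imwrite('pics/crop1.png',cv2.convertScaleAbs(cv2.resize(im[170:310,170:420],None,fx=3.2,fy=3.2,interpolation=cv2.INTER_CUBIC),alpha=1.6))
c=viewer.get_calibration('top')
for n,u,v,z in [('barL',184,262,.116),('barR',242,250,.116),('jam',297,150,.085),('bowl',473,270,.045),('card',118,231,.02),('b1',330,178,.078),('b2',412,191,.078),('b3',398,277,.078),('b4',313,263,.078)]: print(n,ray(c,u,v,z).round(3))
E
```

```text
barL [0.486 0.256 0.116]
barR [0.517 0.117 0.116]
jam [ 0.785 -0.014  0.085]
bowl [ 0.484 -0.469  0.045]
card [0.574 0.457 0.02 ]
b1 [ 0.713 -0.101  0.078]
b2 [ 0.682 -0.312  0.078]
b3 [ 0.461 -0.27   0.078]
b4 [ 0.492 -0.058  0.078]
```

View pics/crop1.png

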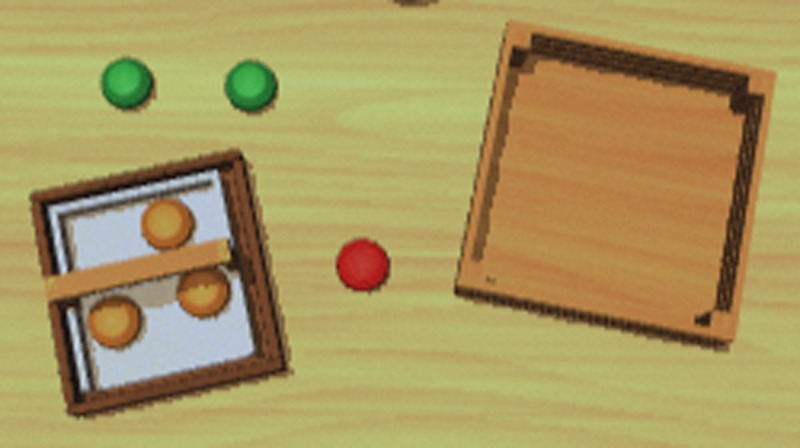

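```bash
cat >> h.py <<'E'
def quat(yaw,tilt=0,flip=0):
    Rt=R.from_euler('z',yaw)*R.from_euler('y',-tilt)      # tray attitude, -x end down by tilt
    return (Rt*R.from_euler('x',np.pi)*R.from_euler('z',np.pi*flip)).as_quat()
def tcp(grip,yaw,tilt=0):
    d=R.from_quat(quat(yaw,tilt)).apply([0,0,1]); return np.array(grip)+d*manip.grip_depth
E
python3 - <<'E'
from h import *
c=viewer.get_calibration('top')
P=lambda u,v,z: ray(c,170+u/3.2,170+v/3.2,z)
b=[P(*p,.116) for p in [(46,278),(50,302),(228,240),(230,262)]]
s=[P(*p,.042) for p in [(32,195),(240,150),(290,372),(72,413)]]
k=[P(*p,.078) for p in [(508,22),(776,72),(732,343),(456,290)]]
gc=np.mean(b,0); print('bar',gc.round(4),np.linalg.norm((b[0]+b[1]-b[2]-b[3])/2))
d=(b[0]+b[1]-b[2]-b[3]); print('bar yaw',np.arctan2(-d[0],d[1]))
print('stand',np.mean(s,0).round(4),[np.linalg.norm(s[i]-s[i-1]).round(3) for i in range(4)])
d=s[0]-s[1]+s[3]-s[2]; print(np.arctan2(-d[0],d[1]))
print('basket',np.mean(k,0).round(4),[np.linalg.norm(k[i]-k[i-1]).round(3) for i in range(4)])
d=k[0]-k[1]+k[3]-k[2]; yb=np.arctan2(-d[0],d[1]);print(yb)
s0=np.mean(s,0); k0=np.mean(k,0)
ys=.21
for f in (0,1):
    for yb_ in (yb,0.2,-.5):
        u=np.array([np.cos(yb_),np.sin(yb_)]); g=np.r_[k0[:2]+.065*u,.235]
        for n,gr,y,t in [('pick',np.r_[s0[:2],.105],ys,0),('up',np.r_[s0[:2],.235],ys,0),('over',g,yb_,0),('tip',g,yb_,.73)]:
            q=manip.solve_ik(tcp(gr,y,t),quat(y,t,f)); print(f,round(yb_,2),n,None if q is None else np.round(q,2))
E
```

```text
bar [0.5051 0.1858 0.116 ] 0.13978245621223187
bar yaw 0.23064691054117814
stand [0.5051 0.1813 0.042 ] [np.float64(0.179), np.float64(0.173), np.float64(0.185), np.float64(0.175)]
0.21747199268518874
basket [ 0.588  -0.1847  0.078 ] [np.float64(0.221), np.float64(0.219), np.float64(0.221), np.float64(0.218)]
-0.17395984525349592
0 -0.17 pick [ 0.52  0.93 -1.3   1.93  1.    1.15 -0.99]
0 -0.17 up [ 0.55  0.62 -1.3   1.83  0.65  1.2  -0.74]
0 -0.17 over [ 0.9   0.77 -1.06  1.46  0.68  1.31 -0.39]
0 -0.17 tip [ 1.2   0.48 -1.09  2.1   1.49  0.32 -1.21]
0 0.2 pick [ 0.52  0.93 -1.3   1.93  1.    1.15 -0.99]
0 0.2 up [ 0.55  0.62 -1.3   1.83  0.65  1.2  -0.74]
0 0.2 over [ 0.91  0.8  -1.14  1.48  0.74  1.33 -0.09]
0 0.2 tip [ 0.93  0.36 -0.6   2.05 -0.87  0.26  1.41]
0 -0.5 pick [ 0.52  0.93 -1.3   1.93  1.    1.15 -0.99]
0 -0.5 up [ 0.55  0.62 -1.3   1.83  0.65  1.2  -0.74]
0 -0.5 over [ 0.88  0.72 -0.96  1.46  0.6   1.27 -0.64]
0 -0.5 tip [ 0.46  0.28 -0.33  2.11  1.42  0.3  -1.62]
1 -0.17 pick [-1.24  0.82  1.18  1.98 -0.92  1.01 -2.54]
1 -0.17 up [ 0.55  0.62 -1.3   1.83  0.65  1.2   2.4 ]
1 -0.17 over [-0.39  0.77  1.06  1.51 -0.69  1.27 -2.56]
1 -0.17 tip [ 1.2   0.48 -1.09  2.1   1.49  0.32  1.93]
1 0.2 pick [-1.24  0.82  1.18  1.98 -0.92  1.01 -2.54]
1 0.2 up [ 0.55  0.62 -1.3   1.83  0.65  1.2   2.4 ]
1 0.2 over [-0.03  0.54  0.36  1.52 -0.2   1.12 -2.57]
1 0.2 tip [ 0.96  0.37 -0.64  2.05 -0.82  0.25 -1.77]
1 -0.5 pick [-1.24  0.82  1.18  1.98 -0.92  1.01 -2.54]
1 -0.5 up [ 0.55  0.62 -1.3   1.83  0.65  1.2   2.4 ]
1 -0.5 over [ 1.01  0.92 -1.31  1.46  0.88  1.43  2.34]
1 -0.5 tip [-0.71  0.47  1.09  2.15 -1.4   0.2  -2.15]
```

```bash
python3 - <<'E'
from h import *
import cv2
y=.225
manip.move_pose(tcp([.505,.184,.22],y),quat(y))
print(manip.current_q(),manip.current_tool_pos(),viewer.get_calibration('wrist'))
im=viewer.get_image('wrist'); cv2.imwrite('pics/w1.png',cv2.convertScaleAbs(im[:,:,::-1],alpha=1.5))
im=viewer.get_image('top'); cv2.imwrite('pics/t1.png',cv2.convertScaleAbs(im[:,:,::-1],alpha=1.5))
E
```

```text
[ 0.543825    0.65621446 -1.29619806  1.84373705  0.68546037  1.18910563
 -0.75814393] [0.50545572 0.18301407 0.20103359] {'vfov': 65.70646984690485, 'cx': 275.0651570549516, 'cy': 205.78116011014856, 'eye': array([0.49019325, 0.252669  , 0.35930048]), 'attitude': array([0.98466298, 0.11092878, 0.01425617, 0.13390441])}
```

View pics/w1.png

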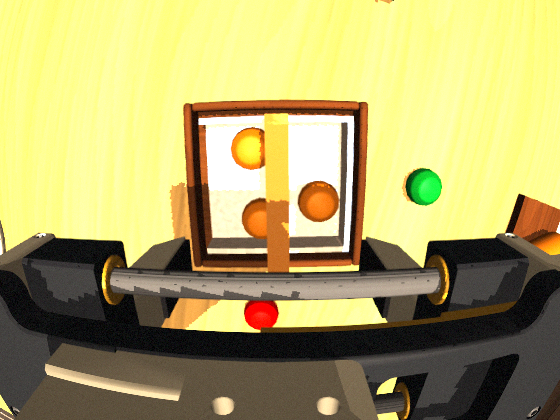

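Wrist view: the bar runs straight down column 277 (far end at row 113) and sits midway between the fingers (about columns 190 and 365). I'll check the bar's end numerically, then grip and lift.

```bash
python3 - <<'E'
from h import *
import cv2
c=viewer.get_calibration('wrist'); f=210/np.tan(np.radians(c['vfov'])/2)
def fr(u,v,z):
    p=np.array([u-c['cx'],v-c['cy']]); r=np.linalg.norm(p); t=r/f
    d=R.from_quat(c['attitude']).apply(np.r_[p/r*np.sin(t),np.cos(t)]); e=c['eye']; return e+d*(z-e[2])/d[2]
y=.225; yd=np.array([-np.sin(y),np.cos(y),0])
e=fr(277,113,.116); g=e-yd*.07; print(e,g)
print(fr(277,270,.116))
if np.linalg.norm(g[:2]-[.505,.186])<.008:
    gp=np.array([.505,(g[1]+.1858)/2,.105])
    manip.servo_line(tcp(gp,y),quat(y),vel=.12)
    effector.close(45); print(manip.current_finger_gap(),manip.current_force())
    manip.servo_line(tcp(gp+[0,0,.02],y),quat(y),vel=.04); print(manip.current_force(),manip.current_wrist_torque())
    manip.servo_line(tcp(gp+[0,0,.14],y),quat(y),vel=.10); manip.sleep(.3)
    print(manip.current_finger_gap(),manip.current_force(),manip.current_wrist_torque(),manip.current_clock(),manip.current_q())
    a=viewer.get_image('wrist');b=viewer.get_image('scene')
    cv2.imwrite('pics/w2.png',cv2.convertScaleAbs(np.hstack([cv2.resize(a,(400,300)),cv2.resize(b[90:300,180:460],(400,300))])[:,:,::-1],alpha=1.3))
E
```

```text
[0.49021541 0.25677545 0.116     ] [0.50583285 0.18853986 0.116     ]
[0.51858668 0.13341812 0.116     ]
0.018068126560393912 [ 1.24943732 -0.04227259 -0.39907186]
[-0.21736865  0.25810678 -2.55178429] [-0.05268753 -0.13093199  0.02576116]
0.018014222749039088 [ 1.21211073 -0.4116129  -3.1213408 ] [ 0.01782287 -0.06274616 -0.01874284] 7.85 [ 0.55475487  0.63216194 -1.32424241  1.81610778  0.65356739  1.22854766
 -0.74032319]
```

View pics/w2.png

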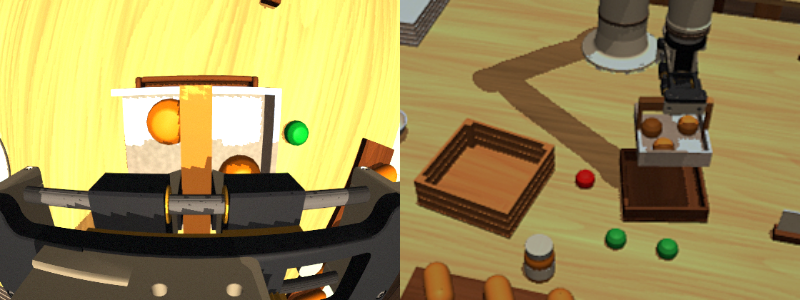

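The tray hangs level and clear of the stand with all three rolls on it, and the weight reads about 3.1 N, close to the 3.4 N expected. Now I'll carry it over the basket.

```bash
python3 - <<'E'
from h import *
import cv2
yb=-.174; u=np.array([np.cos(yb),np.sin(yb)]); k=np.array([.588,-.185])
g=np.r_[k+.065*u,.24]
manip.servo_line(tcp(g,yb),quat(yb),vel=.13); manip.sleep(.2)
print(manip.current_clock(),manip.current_q(),manip.current_tool_pos()-tcp(g,yb))
for t in (.1,.3,.5,.6,.7,.75): print(t,manip.solve_ik(tcp(g,yb,t),quat(yb,t)))
a=viewer.get_image('wrist');b=viewer.get_image('scene')
cv2.imwrite('pics/w3.png',cv2.convertScaleAbs(np.hstack([cv2.resize(a,(400,300)),cv2.resize(b[90:300,120:400],(400,300))])[:,:,::-1],alpha=1.3))
E
```

```text
11.4583 [ 0.92764368  0.80489788 -1.13565127  1.45517891  0.73461194  1.34714664
 -0.42394278] [-4.03572800e-05  1.28726532e-04  3.04737477e-05]
0.1 [ 0.99030618  0.76074516 -1.1631048   1.55180659  0.75990553  1.21795977
 -0.45206618]
0.3 [ 1.10748667  0.67242912 -1.20093873  1.7381171   0.82841426  0.94503052
 -0.52511005]
0.5 [ 1.18834651  0.57070865 -1.18354423  1.91359053  0.93954352  0.64069735
 -0.64767518]
0.6 [ 1.18682158  0.50111132 -1.11932271  1.99669336  1.02773077  0.46474462
 -0.75338335]
0.7 [ 1.10140896  0.4068456  -0.95679707  2.07710119  1.20359867  0.26064413
 -0.96699635]
0.75 [ 1.08396251  0.39157055 -0.92071992  2.11474632  1.51320694  0.20620996
 -1.27870344]
```

View pics/w3.png

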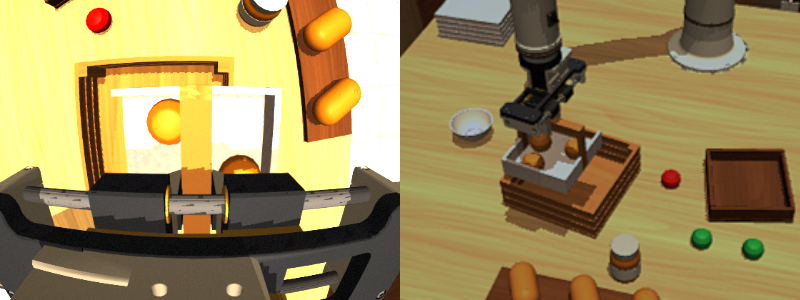

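Over the basket and level, still with all three rolls. The joint chain for tipping is smooth, so I'll tip in slow stages.

```bash
python3 - <<'E'
from h import *
import cv2
yb=-.174; u=np.array([np.cos(yb),np.sin(yb)]); k=np.array([.588,-.185])
g=np.r_[k+.065*u,.24]
for t in (.2,.32,.44,.56,.68):
    manip.servo_line(tcp(g,yb,t),quat(yb,t),vel=.004)
    print(t,manip.current_clock(),manip.current_force().round(2),manip.current_q()[5])
manip.sleep(1.0)
print(manip.current_clock(),manip.current_force(),manip.current_finger_gap(),manip.current_joint_velocities().round(3))
b=viewer.get_image('scene');t=viewer.get_image('top')
cv2.imwrite('pics/w4.png',cv2.convertScaleAbs(np.hstack([cv2.resize(b[90:300,120:400],(400,300)),cv2.resize(t[140:320,260:500],(400,300))])[:,:,::-1],alpha=1.4))
E
```

```text
0.2 12.65 [-0.75  0.03 -3.4 ] 1.0858020701726272
0.32 13.3667 [ 0.58 -0.12 -2.18] 0.9204800572971602
0.44 14.0833 [ 0.11 -0.55 -2.81] 0.7453826806848871
0.56 14.8 [ 0.34 -0.45 -2.98] 0.555270140771421
0.68 15.5167 [ 0.34 -0.78 -2.28] 0.33615285730423666
16.5167 [-1.53464972  0.02354208 -2.17314728] 0.01767668105898693 [ 0.     0.     0.002  0.003  0.002  0.001 -0.   ]
```

View pics/w4.png

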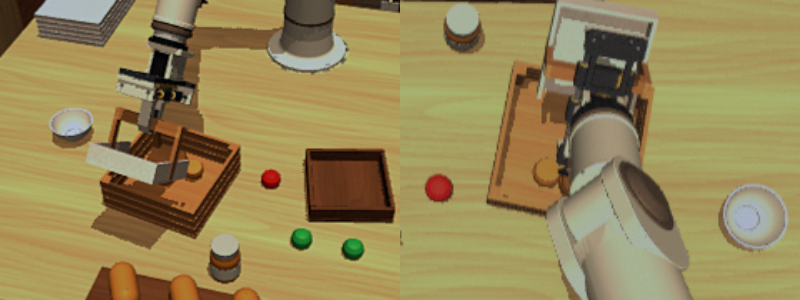

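The tray is tipped, and the force has dropped to about 2.2 N, roughly three rolls' weight less. One or two rolls show in the basket near (545,170) and the rest are hidden by the arm, so I'll look with the wrist camera.

```bash
python3 - <<'E'
from h import *
import cv2
F=[]
for i in range(8): F.append(manip.current_force()); manip.sleep(.05)
print(np.mean(F,0),np.std(F,0))
a=viewer.get_image('wrist');b=viewer.get_image('scene')
cv2.imwrite('pics/w5.png',cv2.convertScaleAbs(np.hstack([cv2.resize(a,(400,300)),cv2.resize(b[150:255,180:320],(400,300),interpolation=cv2.INTER_CUBIC)])[:,:,::-1],alpha=1.4))
E
```

```text
[-0.29628752  0.29956782 -2.31641442] [0.40877562 0.46607634 0.3710351 ]
```

View pics/w5.png

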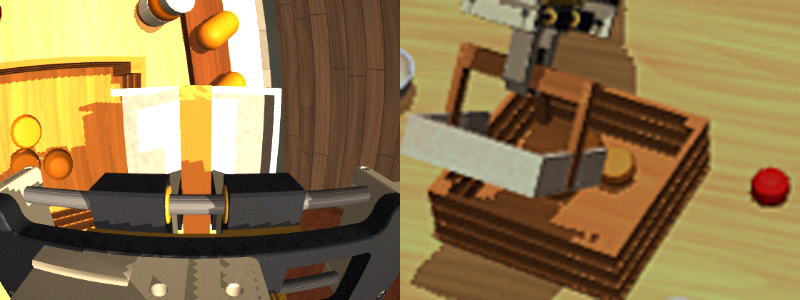

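The wrist view shows all three rolls at (26,130), (25,163) and (57,163), and the tray empty. I'll project them into the basket frame to make sure they lie inside, then hand in.

```bash
python3 - <<'E'
from h import *
c=viewer.get_calibration('wrist'); f=210/np.tan(np.radians(c['vfov'])/2)
def fr(u,v,z):
    p=np.array([u*1.4-c['cx'],v*1.4-c['cy']]); r=np.linalg.norm(p); t=r/f
    d=R.from_quat(c['attitude']).apply(np.r_[p/r*np.sin(t),np.cos(t)]); e=c['eye']; return e+d*(z-e[2])/d[2]
ok=True
for p in [(26,130),(25,163),(57,163)]:
    b=R.from_euler('z',.174).apply(fr(*p,.024)-[.588,-.185,0]); print(b.round(3)); ok&=abs(b[:2]).max()<.1
r=R.from_quat(manip.current_tcp_rot()); print(np.degrees(np.arccos(-r.as_matrix()[2,2])),manip.current_tool_pos(),manip.current_finger_gap(),manip.current_clock())
if ok: manip.hand_in(); print('handed in')
E
```

```text
[-0.042  0.028  0.024]
[-0.051 -0.015  0.024]
[-0.006 -0.024  0.024]
38.9625314695223 [ 0.66366764 -0.19829495  0.22539016] 0.017687337756728108 17.1167
the job is handed in; nothing more can be done
handed in
```

I gripped the tray by its bar, lifted it level out of the stand, carried it over the basket and tipped it slowly. All three rolls slid into the basket, and I handed the job in at about 17 s of the 45 s allowed. The hand-in gives no verdict.

My last checks before handing in:
- **Rolls:** all three measured inside the basket, within about 51 mm of its centre in x and y (limit 104 mm). This assumes they lie on the basket floor, and one roll was partly hidden in the wrist view.
- **Tray:** it looked empty in the wrist view. The force on the tool fell from about 3.1 N to 2.3 N, close to the weight of three rolls, though those readings scatter by about 0.4 N.
- **Final pose:** the tray is tipped 39° and still gripped (finger gap 17.7 mm on the 18 mm bar), with joint speeds near zero. From the commanded pose, its bar is at about 0.24 m and its open edge at about 0.12 m, above the basket's 78 mm rim.
- **Bystanders:** the jam jar and bowl looked undisturbed in the later pictures. The card holder was out of view in the last ones, but nothing went near it.

No check failed or disagreed.

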